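# Lock the red test plug into the quick coupler

### The arm

A 7-joint arm with a two-finger parallel gripper is mounted at the origin on the work surface. World frame = base frame: x ahead of the robot, y to its left, z up, the work surface at z = 0. Lengths are in mm, angles in rad, forces in N, time in s.
With the tool pointing down it reaches from about 350 to 900 mm from the base axis. Payload 8.1 kg.
Tool frame: the origin (TCP) lies midway between the tips of the shut fingers; the grasp point (between the pads) lies 19 mm behind it (r.tcp_to_grasp is the distance from the TCP to the grasp point, in mm); z points along the fingers, y is the line along which they close (so a half turn about z gives the same grasp; the last joint's range is limited). The gripper opens to 85 mm and grips with 20 to 120 N. Pads are 22 mm wide; open, the fingers measure 114 mm over their backs; the gripper's body (76 mm by 85 mm) begins 54 mm behind the grasp point. The pads swing forward as they close: fully open they stand 13 mm farther back than shut.
Start: joints at [1.097, 0.434, 0.025, 1.573, -0.012, 1.134, -0.075], TCP at [226.453, -582.546, 231.323] pointing down, gripper open.
Joint ranges: [-2.62, 2.62], [-0.44, 2.09], [-1.27, 1.32], [0.08, 2.57], [-1.32, 4.46], [0.12, 2], [-2.74, 2.74]. Speed limits (rad/s): [2.22, 2.22, 3.01, 3.01, 3.14, 3.14, 3.14].

### API

Orientations are given as a unit quaternion [w, x, y, z].
In Python, from cell import r, vision, workorder gives the robot as it stands.
- The arm moves only by the tool servo_tool, never from a script. Its argument "targets" is a list of rows, each a list of 2 entries, a list of its own where there are three numbers: the shift along the tool's x, y, z in units of 30 mm (1.0 is 30 mm), then the turn about the tool's z in degrees. A call has 1 to 5 rows; each row shifts and turns the commanded pose from where the row before left it, along the tool's axes as they then stand; what a row does not reach is not made up. A row lasts 1/8 s, in which the tool goes at most 62.5 mm and 10.7 degrees, less where a joint would pass 70% of its speed; a pose out of reach is approached as far as the arm can. A call is refused whole if a number of a shift passes 1 or a number of a turn 10.7, either way. A call with a gripper value outside its range is refused whole. "fingers" is the finger opening in mm, from 0 to 85.4, set as the call begins (left out, the last holds). The fingers move at their own pace and stop on an object; "force" is the grip in N (left out, the last holds). Time passes only in rows, so rows that do not move let the fingers close. It gives the time, the measured TCP pose, the force, the opening and the grip force at its end, in the units of the state.
- r.observe(): the state, without advancing time (a new reading comes with each control period).
- vision.get_image(name): name is "scene" or "top"; returns (picture, depth): 400x640x3 uint8, blue, green, red; 400x640 float32, mm along the optical axis (not along the pixel's ray), 0 where there is no reading.
- vision.camera_info(name): a dict with "K" (3x3 intrinsics, pixels), "rvec" (rotation vector, rad) and "tvec" (3), from world to camera coordinates, as OpenCV has them. Camera axes: x right, y down, z forward; pixel columns grow to the right and rows downward; lengths in mm; the calibration is good to about 2 mm. A picture is of the moment at which its call begins. camera_info takes no time and is no camera call.
- workorder.hand_in(): hands the job in; it is judged then, once.
The state is a dict: "time": time; "qpos": joint angles; "dq": joint speeds; "tau": joint torques, N m; "tcp_pos": TCP position; "ee_rot": TCP orientation; "wrist_force": force on the tool from outside, world axes, zero at the start; "ft_torque": the same for the moment, N m; "width": finger opening in mm; "grasp_force": force on a finger pad.
Only numpy, scipy, OpenCV 4.12 (cv2) and the standard library are available. Lean on these libraries where they do the work, as an engineer would, in place of code of your own. Each camera call takes 0.05 s, during which the arm holds its last target. There are 200 camera calls.

### The job

Pull the coupler's spring sleeve back (down) until it stays back by itself, then take the red plug from the stand and push it fully home in the coupler so that the sleeve springs forward again and locks it, and let go. Feel your way and press gently, for the coupler must not be forced; leave the black and yellow plugs in the stand and the other things on the bench where they are.

Things in the scene. Friction and masses are not known exactly. Their poses are not given: they have to be found in the camera images.
- coupler: Coupler fixed to the bench: aluminium plate 110 x 110 x 12 mm, at its centre an upright brass barrel with a steel sleeve around it. Origin under the plate's centre, z up. The barrel is screwed 0 to 11 mm up out of the plate; this offset h is NOT in any reported pose: find it by feel. The coupler must never be loaded with more than 40 N in all.
- coupler_axis (a point): Point on the coupler's upright axis at the plate's top, 12 mm above the bench. Sleeve, barrel and bore are centred on the axis. The barrel's open mouth lies 80 mm + h above this point; lip 37 mm across; a funnel narrows from about 26 mm at the mouth to a 17.5 mm bore some 8 mm below.
- coupler_rim (a point): Point on the axis, fixed to the plate, 82 mm above the bench. The top of the sleeve's rim is h (0 to 11 mm) above it when forward. The rim is a flat blue ring, 64 mm outside, 32 mm inside, 8 mm thick; below it a knurled steel waist, 44 mm across, 26 mm tall. Fingertips at least 42 mm apart, either side of the barrel, can press the rim down; or grip the sleeve.
- sleeve (a joint): Sleeve travel, m: 0 forward (up), 0.010 hard stop, back (down). A 3 to 6 N spring pushes it forward. With the socket empty, drawn beyond about 0.0085 it catches and, let go, stays at about 0.008. While it is forward the plug cannot go in. As the plug comes fully home the catch trips and the sleeve springs to 0, locking the plug.
- plug_red_grip (a point): Red-handled plug, the one to fit: middle of its round grip (26 mm across, 51 mm long), on its axis, 64 mm from the nose tip; z along the plug, up. It stands upright, nose down, in one of the stand's holes; lift 40 mm to clear. Seated, this point is 122 mm + h above the bench; let go, it may rise 2 mm. About 85 to 170 g.
- plug_red_tip (a point): Tip of the red plug's nose. From the tip up: brass nose 16 mm across, 34 mm long, 1.5 mm chamfer, locking groove; steel flange 36 mm across, 5 mm thick, whose underside rests on the barrel's mouth when home; then the grip, to 90 mm. Pushing it home takes 5 to 15 N, then the flange meets the mouth hard.
- plug_black: Spare plug with a black grip, same shape; origin at its nose tip. Leave it.
- plug_yellow: Spare plug with a yellow grip, same shape; origin at its nose tip. Leave it.
- stand: Grey plug stand, fixed, 70 x 190 x 45 mm, three holes 21 mm across in a row along its own y axis at -60, 0 and +60 mm; origin at the centre of its underside. The plugs' grips stand up to 101 mm above the bench.
- relay_strip: Loose black relay strip, 100 mm long. Leave it.
- terminal_strip: Loose white terminal strip, 100 mm long. Leave it.
- screwdriver: Loose screwdriver with an orange handle, 170 mm. Leave it.
- tape_roll: Loose yellow roll of tape, 72 mm. Leave it.
- contact_jar: Small jar, 48 mm across, 60 mm tall. Leave it.
- screw_tray: Small blue divided tray, 90 x 120 x 30 mm. Leave it.
Things that resemble listed ones, but are neither listed nor needed, are in the scene too. Leave any blue look-alike of the part that bears plug_red_grip alone.

How it is judged:
By the outcome, as a careful person would: the job done as asked, in the order asked, and still so for the second after the job is handed in, with the robot touching nothing.
It also fails if it takes over 66 s, if anything falls off the work surface, if the arm or the gripper's body presses on something with over 40 N, if the wrist force passes 120 N, or if a joint passes its speed limit or range.

## Working session

There is one attempt and no reset: what is moved stays moved. The work goes in short steps, Python scripts to look and compute and a tool call to move; the robot and the scene stay as the last step left them, time stands still between calls to the robot, and variables do not carry over. Pictures are saved under pics/ and viewed, at most 10 in all, crops included, and the job is handed in when it is done.

Besides the shell and the picture viewer there is one more tool, called after "Request:" by a JSON object that holds its "method" and its "body". servo_tool: Moves the arm, as the interface text tells. Its arguments: {"type":"object","properties":{"targets":{"type":"array"},"fingers":{"type":"number"},"force":{"type":"number"}},"required":["targets"]}

```bash
mkdir -p pics; cat > h.py <<'E'
import numpy as np, cv2
from cell import r, vision, workorder
def shot(n):
    im,d=vision.get_image(n); c=vision.camera_info(n)
    R=cv2.Rodrigues(np.array(c["rvec"],float))[0]; t=np.array(c["tvec"],float).ravel(); K=np.array(c["K"],float)
    v,u=np.mgrid[:d.shape[0],:d.shape[1]]
    p=np.stack([(u-K[0,2])/K[0,0]*d,(v-K[1,2])/K[1,1]*d,d],-1)
    W=(p-t)@R
    W[d==0]=np.nan
    return im,d,W,(K,R,t)
E
python3 - <<'E'
from h import *
for n in ("top","scene"):
    im,d,W,c=shot(n); cv2.imwrite(f"pics/{n}0.png",im); np.savez(f"{n}0.npz",im=im,W=W); print(n,-c[1].T@c[2])
s=r.observe(); print(s)
E
```

```text
top [ 357.52907618  -27.35075958 1407.09637495]
scene [1070.67899921  822.7200544   825.80252101]
{'time': 0.1, 'qpos': array([ 1.09741053,  0.43513491,  0.02499864,  1.57400095, -0.01159039,
        1.13399374, -0.07511894]), 'dq': array([-0.00097045, -0.00228304, -0.00096977, -0.00284385, -0.00141827,
        0.00051562,  0.0006053 ]), 'tau': array([ 3.72944356e-03, -6.71752739e+01,  1.02838263e+00, -3.16905534e+01,
        1.57522433e-02,  7.24452781e-03, -3.14422792e-06]), 'tcp_pos': array([ 226.24042551, -582.1355915 ,  230.61815843]), 'ee_rot': array([-6.66931163e-04,  9.82873520e-01,  1.84280112e-01, -1.99254233e-04]), 'wrist_force': array([-7.30454753e-04,  7.84066902e-01, -8.68631690e-02]), 'ft_torque': array([-0.00625489, -0.01456309,  0.02265586]), 'grasp_force': 0.0, 'width': 85.26398419570036}
```

View pics/top0.png

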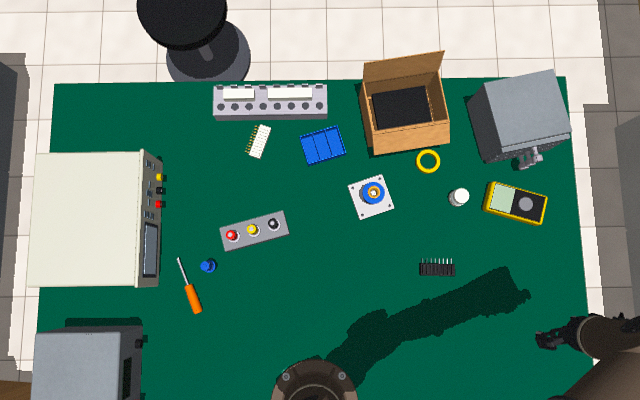

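View pics/scene0.png

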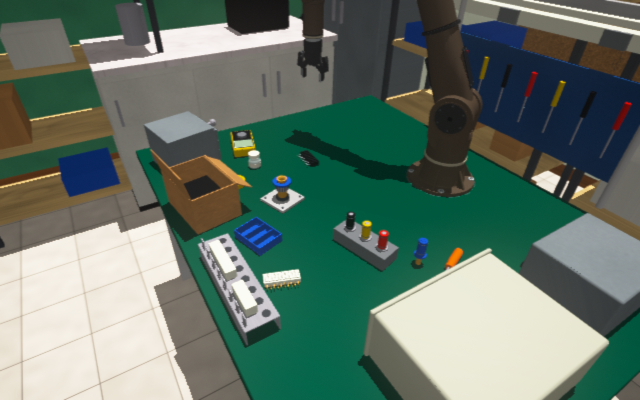

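Top view: the red plug is at about (232,235), yellow at (252,229), black at (273,224). The coupler is at (372,193), and a loose blue look-alike plug is at (208,266). The scene view shows red at (383,239) and the coupler at (282,185).

```bash
cat > m.py <<'E'
from h import *
def top(P): return P
for n in ("top","scene"):
    z=np.load(f"{n}0.npz"); im=z["im"];W=z["W"]; hsv=cv2.cvtColor(im,cv2.COLOR_BGR2HSV)
    H,S,V=hsv[...,0],hsv[...,1],hsv[...,2]
    boxes={"top":{"red":(220,223,244,246),"coup":(355,178,390,212),"stand":(215,205,295,255)},"scene":{"red":(370,225,396,255),"coup":(262,170,304,212),"stand":(330,205,400,268)}}[n]
    def sub(k):
        a,b,c,d=boxes[k]; return W[b:d,a:c].reshape(-1,3),H[b:d,a:c].ravel(),S[b:d,a:c].ravel(),V[b:d,a:c].ravel()
    P,h,s,v=sub("red"); m=((h<8)|(h>172))&(s>120)&(v>60)&(P[:,2]>45)
    print(n,"red",m.sum(),np.nanmean(P[m],0),np.nanmin(P[m],0),np.nanmax(P[m],0)); 
    m2=m&(P[:,2]>97); print(" redtop",m2.sum(),P[m2].mean(0) if m2.any() else "")
    P,h,s,v=sub("coup"); m=(h>100)&(h<130)&(s>120)&(P[:,2]>60)
    print(" rim",m.sum(),P[m].mean(0),P[m].min(0),P[m].max(0),np.median(P[m],0))
    m=(h>8)&(h<30)&(s>100)&(P[:,2]>84); print(" brass",m.sum(),P[m].mean(0),P[m].min(0),P[m].max(0))
    m=(P[:,2]>6)&(P[:,2]<18)&(s<60); 
    r_=cv2.minAreaRect(P[m][:,:2].astype(np.float32)); print(" plate",m.sum(),r_,np.median(P[m],0))
    P,h,s,v=sub("stand"); m=(P[:,2]>40)&(P[:,2]<50)&(s<60); print(" stand",cv2.minAreaRect(P[m][:,:2].astype(np.float32)),np.median(P[m],0))
    a,b,c,d=boxes["coup"]
    cv2.imwrite(f"pics/{n}c.png",cv2.resize(im[b-5:d+5,a-5:c+5],None,fx=10,fy=10))
E
python3 m.py
```

```text
top red 68 [473.6188263  222.0729272   94.98914119] [461.49039515 211.00150742  45.22740119] [491.88007406 245.94195243 110.4478092 ]
 redtop 44 [473.12901097 223.68287979 102.50358613]
 rim 245 [ 587.15182247 -175.12953818   83.95337073] [ 557.96043796 -207.21108383   75.10856668] [ 618.96293863 -145.34503774   90.84455623] [ 586.14295143 -173.20191295   84.1711265 ]
 brass 87 [ 590.10589506 -176.81827072   92.552023  ] [ 573.06337164 -192.27813102   85.54676678] [ 606.64793467 -160.42958543   99.93000331]
 plate 633 ((594.9458618164062, -180.8509521484375), (102.46907806396484, 101.36992645263672), 89.09811401367188) [ 577.01226945 -173.62667148   13.10064731]
 stand ((488.93572998046875, 166.06600952148438), (71.00167846679688, 189.77662658691406), 14.970794677734375) [488.59398837 160.02777391  45.9291968 ]
scene red 141 [479.48125401 229.39746579  82.91827011] [461.67854214 212.88252304  49.29360079] [487.14977151 238.91080872 104.37744942]
 redtop 44 [474.80061564 226.42507793 100.39708247]
 rim 107 [ 594.79661267 -163.54512338   81.94049336] [ 558.79043845 -200.63821063   75.10428151] [ 620.81498035 -141.22787364   86.24702095] [ 600.00712316 -160.17076252   82.2919743 ]
 brass 48 [ 591.16242021 -175.73240322   90.41602192] [ 574.37392857 -192.22580832   84.2577771 ] [ 604.99361796 -156.82703715   95.22522831]
 plate 479 ((589.0624389648438, -175.82574462890625), (116.22174072265625, 113.34398651123047), 18.097209930419922) [ 602.98157333 -156.57847905   12.17260248]
 stand ((490.0443115234375, 167.50997924804688), (71.69718933105469, 192.0205078125), 14.060664176940918) [498.92881562 183.06117573  45.24185324]
```

Request:
{"method": "servo_tool", "body": {"targets": [[[0.95, -0.48, 0], 0], [[0.95, -0.48, 0], 0], [[0.95, -0.48, 0], 0], [[0.95, -0.48, 0], 0], [[0.95, -0.48, 0], 0]], "fingers": 48}}

```text
time: 0.72
tcp_pos: [333.6, -462.8, 231.0]
ee_rot: [-0.0, 0.983, 0.184, -0.0]
wrist_force: [0.9, -0.5, -0.2]
width: 47.9
grasp_force: 0.0
```

Request:
{"method": "servo_tool", "body": {"targets": [[[0.95, -0.48, 0], 0], [[0.95, -0.48, 0], 0], [[0.95, -0.48, 0], 0], [[0.95, -0.48, 0], 0], [[0.95, -0.48, 0], 0]]}}

```text
time: 1.35
tcp_pos: [440.3, -344.1, 231.0]
ee_rot: [-0.0, 0.983, 0.184, -0.0]
wrist_force: [-0.7, 0.2, 0.2]
width: 48.1
grasp_force: 0.0
```

Request:
{"method": "servo_tool", "body": {"targets": [[[0.95, -0.48, 0], 0], [[0.95, -0.48, 0], 0], [[0.95, -0.48, 0], 0], [[0.95, -0.48, 0.5], 0], [[0.95, -0.48, 0.5], 0]]}}

```text
time: 1.98
tcp_pos: [547.1, -225.6, 200.7]
ee_rot: [-0.0, 0.983, 0.184, -0.0]
wrist_force: [-0.5, -0.4, -0.1]
width: 48.0
grasp_force: 0.0
```

Request:
{"method": "servo_tool", "body": {"targets": [[[0.97, -0.51, 0.5], 0], [[0.96, -0.51, 0.9], 0], [[0, 0, 0.8], 0], [[0, 0, 0.3], 0], [[0, 0, 0], 0]]}}

```text
time: 2.6
tcp_pos: [588.9, -177.4, 126.0]
ee_rot: [-0.0, 0.983, 0.184, -0.001]
wrist_force: [0.1, 0.6, 0.7]
width: 48.2
grasp_force: 0.0
```

```bash
python3 - <<'E'
from h import *
a=[]
for n,(u,v) in {"top":(372,193),"scene":(282,185)}.items():
    im,d,W,c=shot(n); a.append(cv2.resize(im[v-50:v+40,u-55:u+55],(400,327),interpolation=cv2.INTER_CUBIC))
cv2.imwrite("pics/a1.png",np.hstack(a)); s=r.observe(); print(s["tcp_pos"],s["wrist_force"])
E
```

```text
[ 589.80429373 -177.56258104  127.23007726] [0.99171787 0.21904582 0.04894478]
```

View pics/a1.png

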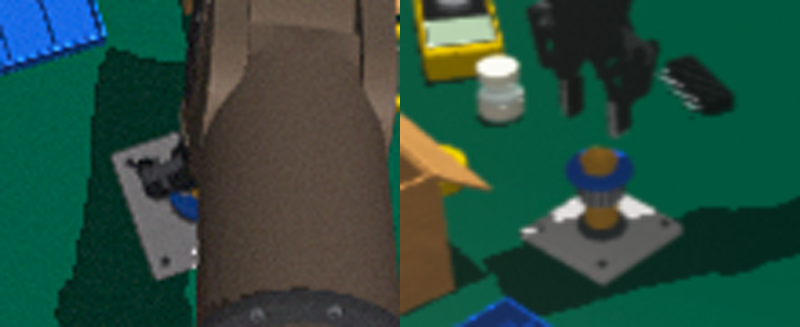

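The scene crop shows the fingers straddling the barrel (barrel axis near crop column 600, fingers at 570 and 620), with the tips well above the rim. I'll go down and feel for it.

Request:
{"method": "servo_tool", "body": {"targets": [[[0, -0.03, 0.5], 0], [[0, 0, 0.4], 0], [[0, 0, 0.2], 0], [[0, 0, 0.1], 0], [[0, 0, 0], 0]]}}

```text
time: 3.32
tcp_pos: [589.2, -176.0, 90.1]
ee_rot: [-0.0, 0.983, 0.184, -0.0]
wrist_force: [-0.6, -0.3, 0.1]
width: 48.4
grasp_force: 0.0
```

Request:
{"method": "servo_tool", "body": {"targets": [[[0, 0, 0.07], 0], [[0, 0, 0], 0]]}}

```text
time: 3.58
tcp_pos: [589.3, -176.0, 88.3]
ee_rot: [0.0, 0.983, 0.184, 0.0]
wrist_force: [-0.0, -0.4, 0.7]
width: 47.9
grasp_force: 0.0
```

Request:
{"method": "servo_tool", "body": {"targets": [[[0, 0, 0.07], 0], [[0, 0, 0], 0]]}}

```text
time: 3.82
tcp_pos: [589.1, -176.0, 86.0]
ee_rot: [-0.0, 0.983, 0.184, -0.0]
wrist_force: [0.7, -0.5, 0.5]
width: 47.9
grasp_force: 0.0
```

Request:
{"method": "servo_tool", "body": {"targets": [[[0, 0, 0.07], 0], [[0, 0, 0], 0]]}}

```text
time: 4.08
tcp_pos: [589.1, -176.0, 83.8]
ee_rot: [-0.0, 0.983, 0.184, -0.0]
wrist_force: [-0.1, 0.5, 0.6]
width: 48.3
grasp_force: 0.0
```

Request:
{"method": "servo_tool", "body": {"targets": [[[0, 0, 0.07], 0], [[0, 0, 0], 0]]}}

```text
time: 4.32
tcp_pos: [589.1, -176.0, 81.7]
ee_rot: [-0.0, 0.983, 0.184, -0.0]
wrist_force: [-0.6, 0.1, -0.0]
width: 48.1
grasp_force: 0.0
```

Request:
{"method": "servo_tool", "body": {"targets": [[[0, 0, 0.07], 0], [[0, 0, 0], 0]]}}

```text
time: 4.58
tcp_pos: [589.4, -176.1, 79.9]
ee_rot: [0.0, 0.983, 0.184, 0.0]
wrist_force: [-0.4, 1.0, 1.9]
width: 48.0
grasp_force: 1.0
```

Request:
{"method": "servo_tool", "body": {"targets": [[[0, 0, 0.04], 0], [[0, 0, 0], 0]]}}

```text
time: 4.82
tcp_pos: [589.4, -176.0, 78.8]
ee_rot: [0.0, 0.983, 0.184, 0.0]
wrist_force: [-0.9, 0.2, 3.4]
width: 48.3
grasp_force: 2.1
```

Request:
{"method": "servo_tool", "body": {"targets": [[[0, 0, 0.04], 0], [[0, 0, 0], 0]]}}

```text
time: 5.08
tcp_pos: [589.4, -176.0, 77.5]
ee_rot: [0.0, 0.983, 0.184, 0.0]
wrist_force: [0.7, -0.6, 4.8]
width: 47.7
grasp_force: 2.2
```

Request:
{"method": "servo_tool", "body": {"targets": [[[0, 0, 0.04], 0], [[0, 0, 0], 0]]}}

```text
time: 5.32
tcp_pos: [589.3, -176.0, 76.2]
ee_rot: [0.0, 0.983, 0.184, 0.0]
wrist_force: [0.5, 0.1, 3.6]
width: 48.1
grasp_force: 2.3
```

Request:
{"method": "servo_tool", "body": {"targets": [[[0, 0, 0.06], 0], [[0, 0, 0.04], 0], [[0, 0, 0], 0]]}}

```text
time: 5.7
tcp_pos: [589.4, -176.0, 73.3]
ee_rot: [0.0, 0.983, 0.184, 0.0]
wrist_force: [0.0, -0.1, 5.2]
width: 48.0
grasp_force: 2.5
```

Request:
{"method": "servo_tool", "body": {"targets": [[[0, 0, 0.03], 0], [[0, 0, 0], 0]]}}

```text
time: 5.95
tcp_pos: [589.4, -176.1, 72.4]
ee_rot: [0.0, 0.983, 0.184, 0.0]
wrist_force: [-0.3, -0.2, 5.5]
width: 48.2
grasp_force: 2.7
```

Request:
{"method": "servo_tool", "body": {"targets": [[[0, 0, 0.02], 0], [[0, 0, 0], 0]]}}

```text
time: 6.2
tcp_pos: [589.4, -176.0, 71.7]
ee_rot: [0.0, 0.983, 0.184, 0.0]
wrist_force: [0.6, -0.4, 3.9]
width: 48.0
grasp_force: 1.7
```

Request:
{"method": "servo_tool", "body": {"targets": [[[0, 0, 0.02], 0], [[0, 0, 0], 0]]}}

```text
time: 6.45
tcp_pos: [589.4, -176.1, 71.2]
ee_rot: [0.0, 0.983, 0.184, 0.0]
wrist_force: [0.9, 0.3, 4.5]
width: 48.1
grasp_force: 2.4
```

Request:
{"method": "servo_tool", "body": {"targets": [[[0, 0, 0.02], 0], [[0, 0, 0], 0]]}}

```text
time: 6.7
tcp_pos: [589.2, -176.0, 70.5]
ee_rot: [0.0, 0.983, 0.184, 0.0]
wrist_force: [0.2, -0.2, 7.8]
width: 47.8
grasp_force: 4.3
```

Request:
{"method": "servo_tool", "body": {"targets": [[[0, 0, -0.06], 0], [[0, 0, -0.06], 0], [[0, 0, 0], 0]]}}

```text
time: 7.08
tcp_pos: [588.9, -176.0, 73.9]
ee_rot: [-0.0, 0.983, 0.184, -0.0]
wrist_force: [0.2, 0.1, -0.1]
width: 48.0
grasp_force: 0.0
```

The force is zero after backing off, so the sleeve has caught. Next is the red plug.

Request:
{"method": "servo_tool", "body": {"targets": [[[0, 0, -0.5], 0], [[0, 0, -1], 0], [[0, 0, -1], 0], [[0, 0, -0.6], 0], [[0.09, -0.99, 0], 0]]}}

```text
time: 7.7
tcp_pos: [581.9, -149.8, 169.1]
ee_rot: [0.001, 0.983, 0.182, 0.001]
wrist_force: [-0.4, -0.3, -0.3]
width: 47.8
grasp_force: 0.0
```

Request:
{"method": "servo_tool", "body": {"targets": [[[0.09, -0.99, 0], 0], [[0.09, -0.99, 0], 0], [[0.09, -0.99, 0], 0], [[0.09, -0.99, 0], 0], [[0.09, -0.99, 0], 0]], "fingers": 85}}

```text
time: 8.32
tcp_pos: [539.3, -3.1, 167.3]
ee_rot: [0.0, 0.983, 0.184, -0.0]
wrist_force: [-0.3, -0.2, -0.9]
width: 84.9
grasp_force: 0.0
```

Request:
{"method": "servo_tool", "body": {"targets": [[[0.09, -0.99, 0], 0], [[0.09, -0.99, 0], 0], [[0.09, -0.99, 0], 0], [[0.09, -0.99, 0], 0], [[0.09, -0.99, 0], 0]]}}

```text
time: 8.95
tcp_pos: [498.1, 140.1, 167.3]
ee_rot: [0.0, 0.983, 0.184, -0.0]
wrist_force: [0.4, -0.0, 1.4]
width: 85.2
grasp_force: 0.0
```

Request:
{"method": "servo_tool", "body": {"targets": [[[0.09, -0.99, 0], 0], [[0.09, -0.99, 0], 0], [[0.09, -0.99, 0], 0], [[0, 0, 0], -10.5], [[0, 0, 0], -10.5]]}}

```text
time: 9.57
tcp_pos: [473.4, 225.7, 167.3]
ee_rot: [0.0, 0.932, 0.364, -0.0]
wrist_force: [-0.1, 0.6, -0.7]
width: 84.7
grasp_force: 0.0
```

Request:
{"method": "servo_tool", "body": {"targets": [[[0, 0, 0], -10.5], [[0, 0, 0], -10.5], [[0, 0, 0], -10.5], [[0, 0, 0], -10.5], [[0, 0, 0], -10.5]]}}

```text
time: 10.2
tcp_pos: [473.7, 225.0, 167.3]
ee_rot: [0.0, 0.675, 0.738, -0.0]
wrist_force: [0.2, 0.5, -0.4]
width: 85.0
grasp_force: 0.0
```

Request:
{"method": "servo_tool", "body": {"targets": [[[0, 0, 0], -9.8], [[0, 0, 0], 0]]}}

```text
time: 10.45
tcp_pos: [473.8, 225.0, 167.1]
ee_rot: [-0.0, 0.612, 0.79, -0.0]
wrist_force: [0.2, -0.3, -0.1]
width: 84.7
grasp_force: 0.0
```

```bash
python3 - <<'E'
from h import *
im,d,W,c=shot("top"); im2,_,W2,_=shot("scene")
a,b,cc,e=355,178,390,212
for n,(I,w),(a,b,cc,e) in (("top",(im,W),(355,178,390,212)),("scene",(im2,W2),(262,170,304,212))):
    P=w[b:e,a:cc].reshape(-1,3); q=cv2.cvtColor(I,cv2.COLOR_BGR2HSV)[b:e,a:cc].reshape(-1,3)
    m=(q[:,0]>100)&(q[:,0]<130)&(q[:,1]>120)&(P[:,2]>50); print(n,"rim z",np.median(P[m,2]),P[m].mean(0))
A=cv2.resize(im[190:270,190:300],(400,291),interpolation=3); B=cv2.resize(im2[180:280,320:440],(349,291),interpolation=3)
cv2.imwrite("pics/a2.png",np.hstack([A,B]))
s=r.observe(); print(s["tcp_pos"],s["ee_rot"],s["qpos"],s["width"])
x=cv2.Rodrigues
w_,x_,y_,z_=s["ee_rot"]
from scipy.spatial.transform import Rotation as Ro
M=Ro.from_quat([x_,y_,z_,w_]).as_matrix();print(M)
E
```

```text
top rim z 74.8217576986448 [ 586.59515705 -175.10547036   74.8256403 ]
scene rim z 73.81201888661525 [ 593.69070942 -164.80878781   73.30101356]
[473.80449413 225.0339455  167.13586757] [-1.90160313e-05  6.13636924e-01  7.89588318e-01 -1.15495074e-04] [-0.09153531  0.40939798 -0.59943237  1.86093123  0.27862005  0.95553583
 -0.56565812] 85.12014129299878
[[-2.46899449e-01  9.69041089e-01 -1.71773756e-04]
 [ 9.69041098e-01  2.46899423e-01 -1.59049244e-04]
 [-1.11714411e-04 -2.05725000e-04 -9.99999973e-01]]
```

View pics/a2.png

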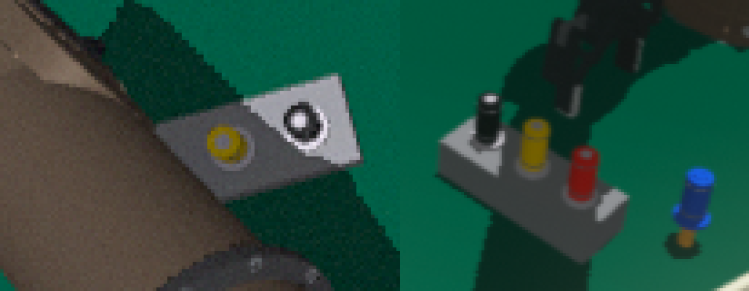

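The rim is now about 9 mm lower (74.8 against 84), so the sleeve has stayed back. In the scene crop the open fingers hang above the red plug (580,175). I'll go down and grip.

Request:
{"method": "servo_tool", "body": {"targets": [[[0, 0, 1], 0], [[0, 0, 1], 0], [[0, 0, 0.9], 0], [[0, 0, 0.5], 0], [[0, 0, 0.2], 0]]}}

```text
time: 11.18
tcp_pos: [473.6, 225.2, 58.6]
ee_rot: [-0.0, 0.612, 0.791, -0.0]
wrist_force: [-0.1, 0.6, 0.6]
width: 85.0
grasp_force: 0.0
```

Request:
{"method": "servo_tool", "body": {"targets": [[[0, 0, 0], 0], [[0, 0, 0], 0], [[0, 0, 0], 0], [[0, 0, 0], 0]], "fingers": 10, "force": 20}}

```text
time: 11.68
tcp_pos: [474.2, 225.4, 59.7]
ee_rot: [0.0, 0.612, 0.791, 0.0]
wrist_force: [-0.7, -0.6, 4.4]
width: 25.3
grasp_force: 21.0
```

Request:
{"method": "servo_tool", "body": {"targets": [[[0, 0, 0], 0], [[0, 0, 0], 0], [[0, 0, -0.2], 0], [[0, 0, -0.5], 0], [[0, 0, -0.8], 0]], "force": 50}}

```text
time: 12.3
tcp_pos: [473.4, 225.1, 104.8]
ee_rot: [-0.0, 0.612, 0.791, -0.0]
wrist_force: [-0.2, -0.8, -1.5]
width: 24.9
grasp_force: 49.1
```

Request:
{"method": "servo_tool", "body": {"targets": [[[0, 0, -0.9], 0], [[0, 0, -0.9], 0], [[0, 0, -0.5], 0], [[0, 0, 0], 0]]}}

```text
time: 12.8
tcp_pos: [474.3, 225.5, 174.2]
ee_rot: [0.001, 0.612, 0.791, 0.001]
wrist_force: [0.1, -0.4, -1.2]
width: 25.0
grasp_force: 49.1
```

Request:
{"method": "servo_tool", "body": {"targets": [[[-0.5, 0.03, 0], 0], [[-0.9, 0.03, 0], 0], [[-0.9, 0.03, 0], 0], [[-0.9, 0.03, 0], 0], [[-0.9, 0.03, 0], 0]]}}

```text
time: 13.42
tcp_pos: [508.7, 104.9, 171.8]
ee_rot: [-0.001, 0.612, 0.791, -0.001]
wrist_force: [-0.1, 0.5, -1.8]
width: 24.8
grasp_force: 49.1
```

Request:
{"method": "servo_tool", "body": {"targets": [[[-0.9, 0.03, 0], 0], [[-0.9, 0.03, 0], 0], [[-0.9, 0.03, 0], 0], [[-0.9, 0.03, 0], 0], [[-0.9, 0.03, 0], 0]]}}

```text
time: 14.05
tcp_pos: [546.6, -24.5, 171.7]
ee_rot: [-0.001, 0.612, 0.791, -0.001]
wrist_force: [0.5, 0.2, -0.7]
width: 24.6
grasp_force: 49.1
```

Request:
{"method": "servo_tool", "body": {"targets": [[[-0.9, 0.03, 0], 0], [[-0.9, 0.03, 0], 0], [[-0.9, 0.03, 0], 0], [[0, 0, 0], 0], [[0, 0, 0], 0]]}}

```text
time: 14.68
tcp_pos: [569.4, -100.1, 172.1]
ee_rot: [-0.001, 0.612, 0.791, -0.0]
wrist_force: [-0.2, 0.3, -1.5]
width: 24.8
grasp_force: 49.1
```

```bash
python3 - <<'E'
from h import *
im,d,W,c=shot("scene"); u,v=282,165
cv2.imwrite("pics/a3.png",cv2.resize(im[v-60:v+50,u-60:u+60],(720,660)[:2],interpolation=3)[:600])
im2,_,W2,_=shot("top"); s=r.observe(); print(s["tcp_pos"],s["wrist_force"],s["width"])
K,R,t=c
def pr(p): q=K@(R@np.array(p)+t); return q[:2]/q[2]
T=s["tcp_pos"]; print("expected tip px",pr([T[0],T[1],T[2]-48]),"flange",pr([T[0],T[1],T[2]-14]),"mouth",pr([589.7,-176.3,94]))
# nose (brass) & flange points above mouth
P=W.reshape(-1,3); q=cv2.cvtColor(im,cv2.COLOR_BGR2HSV).reshape(-1,3)
near=(abs(P[:,0]-T[0])<40)&(abs(P[:,1]-T[1])<40)
for lo in range(int(T[2])-60,int(T[2])+30,6):
    m=near&(P[:,2]>=lo)&(P[:,2]<lo+6)
    if m.sum()>2: print(lo,m.sum(),P[m].mean(0).round(1),P[m].min(0).round(1),P[m].max(0).round(1),np.median(q[m],0))
E
```

```text
[569.75257802 -99.21547243 172.68213593] [-0.71303781  0.00890966 -1.45034722] 25.01969627022214
expected tip px [297.3048348  179.44496501] flange [297.1562811  170.52211899] mouth [281.20598908 177.65666006]
124 6 [573.8 -95.  127.6] [ 566.9 -103.5  125.1] [578.6 -91.4 129.8] [ 27.5 138.   85.5]
130 15 [570.5 -97.9 132.8] [ 562.1 -109.9  130.8] [577.3 -90.3 136. ] [ 20. 178.  99.]
142 6 [573.5 -96.1 145.4] [ 567.7 -101.5  142.7] [576.7 -91.1 146.7] [ 24.  151.5  92. ]
148 4 [571.2 -94.6 148.6] [566.8 -96.7 148. ] [575.5 -92.8 149.4] [ 19.  160.  103.5]
154 6 [573.9 -85.2 159.1] [562.7 -89.4 157.7] [582.9 -80.5 159.9] [37.5 35.  86.5]
160 31 [573.4 -92.1 162.8] [ 550.8 -111.7  160.2] [587.3 -80.7 165.9] [80. 40. 87.]
166 8 [573.9 -89.3 168.8] [564.7 -93.3 166.4] [580.6 -83.7 171.8] [  2.  160.5  97. ]
172 16 [569.6 -89.6 175.4] [552.5 -95.7 172.6] [587.5 -85.4 177.8] [ 3.  93.5 82.5]
178 22 [572.3 -90.4 181.4] [544.7 -99.2 178.7] [594.2 -82.  183.9] [56.5 77.5 70. ]
184 25 [576.5 -91.  187. ] [ 543.4 -101.4  184.1] [595.7 -83.6 189.8] [70. 92. 65.]
190 25 [572.9 -91.1 192.9] [ 544.  -100.2  190. ] [595.4 -84.8 195.8] [60. 43. 58.]
196 24 [575.6 -90.4 199.5] [545.  -98.5 196.7] [597.2 -84.  202. ] [40.  68.  57.5]
```

View pics/a3.png

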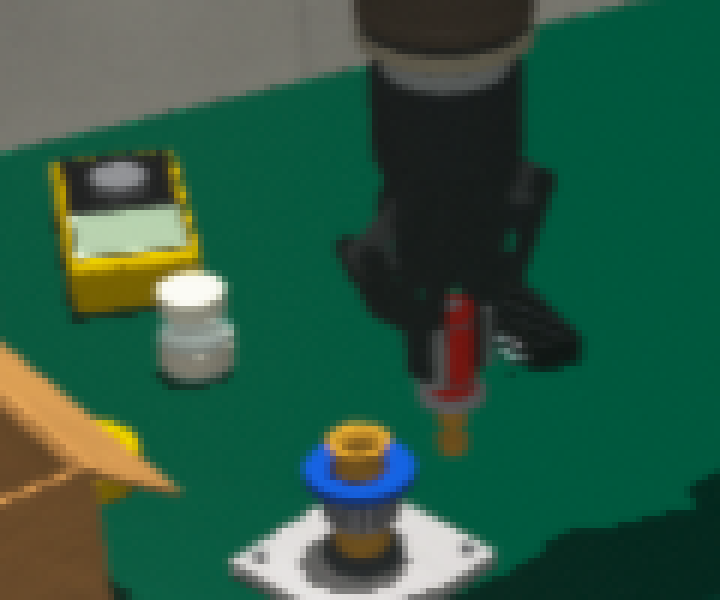

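The plug hangs upright with its tip at crop (453,455), which agrees with the predicted pixel. The sleeve is visibly back. I'll move over the axis.

Request:
{"method": "servo_tool", "body": {"targets": [[[-0.9, 0.01, 0], 0], [[-0.9, 0, 0], 0], [[-0.6, 0, 0], 0], [[-0.25, 0, 0], 0], [[0, 0, 0], 0]]}}

```text
time: 15.4
tcp_pos: [590.4, -176.4, 173.0]
ee_rot: [-0.0, 0.612, 0.791, 0.0]
wrist_force: [0.5, 0.7, -2.4]
width: 24.8
grasp_force: 49.1
```

Request:
{"method": "servo_tool", "body": {"targets": [[[0, 0, 0.4], 0], [[0, 0, 0.4], 0], [[0, 0, 0], 0]]}}

```text
time: 15.78
tcp_pos: [589.4, -176.2, 147.5]
ee_rot: [-0.001, 0.612, 0.791, -0.001]
wrist_force: [0.5, -1.1, -1.3]
width: 25.2
grasp_force: 49.1
```

```bash
python3 - <<'E'
from h import *
im,d,W,c=shot("scene"); u,v=282,165
cv2.imwrite("pics/a4.png",cv2.resize(im[v-30:v+50,u-40:u+40],(600,600),interpolation=3))
s=r.observe(); print(s["tcp_pos"],s["wrist_force"])
E
```

```text
[ 589.97942602 -176.37517028  148.2616291 ] [-0.75861906  0.08468731  0.25472379]
```

View pics/a4.png

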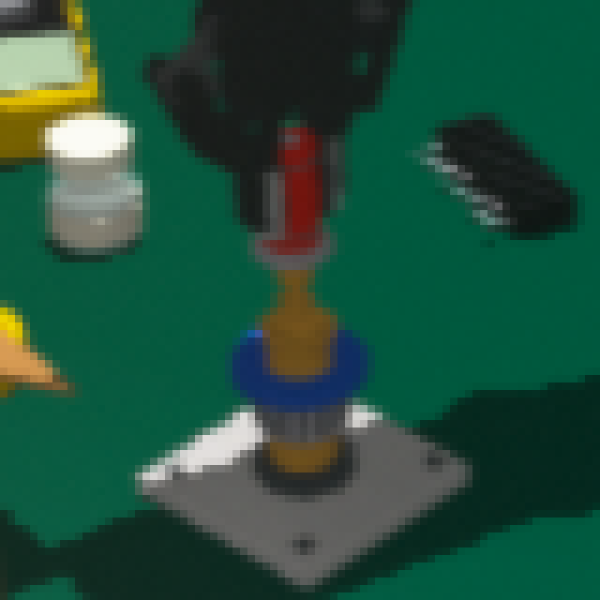

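The nose (col ~296) is just above the mouth (col ~300), about 1 mm left. I'll correct slightly and feel down.

Request:
{"method": "servo_tool", "body": {"targets": [[[0.02, -0.02, 0.1], 0], [[0, 0, 0.1], 0], [[0, 0, 0], 0]]}}

```text
time: 16.2
tcp_pos: [589.6, -176.4, 143.0]
ee_rot: [-0.0, 0.612, 0.791, -0.0]
wrist_force: [-0.3, 0.4, -1.6]
width: 25.0
grasp_force: 49.1
```

Request:
{"method": "servo_tool", "body": {"targets": [[[0, 0, 0.07], 0], [[0, 0, 0], 0]]}}

```text
time: 16.45
tcp_pos: [589.7, -176.4, 140.9]
ee_rot: [-0.0, 0.612, 0.791, -0.0]
wrist_force: [0.4, -0.6, -0.2]
width: 25.1
grasp_force: 49.1
```

Request:
{"method": "servo_tool", "body": {"targets": [[[0, 0, 0.07], 0], [[0, 0, 0], 0]]}}

```text
time: 16.7
tcp_pos: [589.7, -176.4, 138.7]
ee_rot: [-0.0, 0.612, 0.791, -0.0]
wrist_force: [-0.5, 0.3, -1.4]
width: 24.7
grasp_force: 49.1
```

Request:
{"method": "servo_tool", "body": {"targets": [[[0, 0, 0.07], 0], [[0, 0, 0], 0]]}}

```text
time: 16.95
tcp_pos: [589.6, -176.4, 136.6]
ee_rot: [-0.0, 0.612, 0.791, -0.0]
wrist_force: [-0.1, 1.4, -0.4]
width: 25.0
grasp_force: 49.1
```

Request:
{"method": "servo_tool", "body": {"targets": [[[0, 0, 0.06], 0], [[0, 0, 0], 0]]}}

```text
time: 17.2
tcp_pos: [589.7, -176.4, 134.8]
ee_rot: [-0.0, 0.612, 0.791, -0.0]
wrist_force: [-0.1, -1.4, -0.6]
width: 24.8
grasp_force: 49.1
```

Request:
{"method": "servo_tool", "body": {"targets": [[[0, 0, 0.06], 0], [[0, 0, 0], 0]]}}

```text
time: 17.45
tcp_pos: [589.7, -176.4, 133.1]
ee_rot: [-0.0, 0.612, 0.791, -0.0]
wrist_force: [-0.5, 0.7, -0.9]
width: 25.0
grasp_force: 49.1
```

Request:
{"method": "servo_tool", "body": {"targets": [[[0, 0, 0.06], 0], [[0, 0, 0], 0]]}}

```text
time: 17.7
tcp_pos: [589.5, -176.3, 131.2]
ee_rot: [-0.0, 0.612, 0.791, -0.0]
wrist_force: [-0.5, -0.2, -1.0]
width: 24.9
grasp_force: 49.1
```

Request:
{"method": "servo_tool", "body": {"targets": [[[0, 0, 0.07], 0], [[0, 0, 0], 0]]}}

```text
time: 17.95
tcp_pos: [589.6, -176.3, 129.0]
ee_rot: [-0.0, 0.612, 0.791, -0.0]
wrist_force: [-0.8, 0.8, -2.3]
width: 24.8
grasp_force: 49.0
```

Request:
{"method": "servo_tool", "body": {"targets": [[[0, 0, 0.07], 0], [[0, 0, 0], 0]]}}

```text
time: 18.2
tcp_pos: [589.6, -176.4, 126.9]
ee_rot: [-0.0, 0.612, 0.791, -0.0]
wrist_force: [-0.9, 0.5, -0.8]
width: 24.8
grasp_force: 49.1
```

Request:
{"method": "servo_tool", "body": {"targets": [[[0, 0, 0.07], 0], [[0, 0, 0], 0]]}}

```text
time: 18.45
tcp_pos: [589.7, -176.3, 125.3]
ee_rot: [0.0, 0.612, 0.791, -0.0]
wrist_force: [-1.8, 1.3, 3.6]
width: 24.8
grasp_force: 49.6
```

Request:
{"method": "servo_tool", "body": {"targets": [[[0, 0, 0.07], 0], [[0, 0, 0], 0]]}}

```text
time: 18.7
tcp_pos: [589.7, -176.3, 123.4]
ee_rot: [0.0, 0.612, 0.791, -0.0]
wrist_force: [-2.8, 1.3, 6.5]
width: 24.5
grasp_force: 49.8
```

Request:
{"method": "servo_tool", "body": {"targets": [[[0.02, -0.03, 0], 0], [[0, 0, 0], 0]]}}

```text
time: 18.95
tcp_pos: [589.4, -176.2, 123.3]
ee_rot: [0.001, 0.612, 0.791, 0.0]
wrist_force: [0.4, 0.5, 3.9]
width: 25.1
grasp_force: 49.4
```

Request:
{"method": "servo_tool", "body": {"targets": [[[0, 0, 0.04], 0], [[0, 0, 0], 0]]}}

```text
time: 19.2
tcp_pos: [589.3, -176.2, 122.1]
ee_rot: [0.001, 0.612, 0.791, 0.0]
wrist_force: [-0.1, 0.1, 5.3]
width: 24.4
grasp_force: 49.5
```

Side force is gone, so I'll continue.

Request:
{"method": "servo_tool", "body": {"targets": [[[0, 0, 0.05], 0], [[0, 0, 0], 0]]}}

```text
time: 19.45
tcp_pos: [589.1, -176.1, 120.4]
ee_rot: [0.0, 0.612, 0.791, 0.0]
wrist_force: [0.5, 0.0, 5.7]
width: 25.1
grasp_force: 49.4
```

Request:
{"method": "servo_tool", "body": {"targets": [[[0, 0, 0.05], 0], [[0, 0, 0], 0]]}}

```text
time: 19.7
tcp_pos: [588.8, -176.1, 118.7]
ee_rot: [0.0, 0.612, 0.791, 0.0]
wrist_force: [0.4, 0.5, 1.7]
width: 25.2
grasp_force: 49.4
```

Request:
{"method": "servo_tool", "body": {"targets": [[[0, 0, 0.05], 0], [[0, 0, 0], 0]]}}

```text
time: 19.95
tcp_pos: [588.8, -176.0, 117.3]
ee_rot: [0.0, 0.612, 0.791, 0.0]
wrist_force: [0.2, 0.4, 4.7]
width: 24.9
grasp_force: 49.4
```

Request:
{"method": "servo_tool", "body": {"targets": [[[0, 0, 0.05], 0], [[0, 0, 0], 0]]}}

```text
time: 20.2
tcp_pos: [588.8, -176.1, 115.8]
ee_rot: [0.0, 0.612, 0.791, 0.0]
wrist_force: [0.4, 0.4, 2.6]
width: 24.9
grasp_force: 49.4
```

Request:
{"method": "servo_tool", "body": {"targets": [[[0, 0, 0.05], 0], [[0, 0, 0], 0]]}}

```text
time: 20.45
tcp_pos: [588.8, -176.0, 114.3]
ee_rot: [0.0, 0.612, 0.791, 0.0]
wrist_force: [0.3, -0.4, 2.0]
width: 24.9
grasp_force: 49.4
```

Request:
{"method": "servo_tool", "body": {"targets": [[[0, 0, 0.05], 0], [[0, 0, 0], 0]]}}

```text
time: 20.7
tcp_pos: [588.8, -176.0, 112.8]
ee_rot: [0.0, 0.612, 0.791, 0.0]
wrist_force: [1.6, 0.4, 0.9]
width: 24.8
grasp_force: 49.4
```

Request:
{"method": "servo_tool", "body": {"targets": [[[0, 0, 0.03], 0], [[0, 0, 0], 0]]}}

```text
time: 20.95
tcp_pos: [588.8, -176.1, 111.8]
ee_rot: [0.0, 0.612, 0.791, 0.0]
wrist_force: [-0.1, 0.3, 2.8]
width: 24.8
grasp_force: 49.4
```

Request:
{"method": "servo_tool", "body": {"targets": [[[0, 0, 0.03], 0], [[0, 0, 0], 0]]}}

```text
time: 21.2
tcp_pos: [588.8, -176.1, 110.9]
ee_rot: [0.0, 0.612, 0.791, 0.0]
wrist_force: [0.5, -0.7, 4.8]
width: 24.9
grasp_force: 49.4
```

Request:
{"method": "servo_tool", "body": {"targets": [[[0, 0, 0.03], 0], [[0, 0, 0], 0]]}}

```text
time: 21.45
tcp_pos: [588.8, -176.1, 110.1]
ee_rot: [0.0, 0.612, 0.791, 0.0]
wrist_force: [0.7, -0.6, 3.0]
width: 24.9
grasp_force: 49.5
```

Request:
{"method": "servo_tool", "body": {"targets": [[[0, 0, 0.03], 0], [[0, 0, 0], 0]]}}

```text
time: 21.7
tcp_pos: [588.2, -176.1, 108.8]
ee_rot: [-0.0, 0.612, 0.791, -0.0]
wrist_force: [-2.2, 0.3, 4.4]
width: 24.8
grasp_force: 53.7
```

Request:
{"method": "servo_tool", "body": {"targets": [[[0, 0, 0.03], 0], [[0, 0, 0], 0]]}}

```text
time: 21.95
tcp_pos: [588.4, -176.2, 108.1]
ee_rot: [-0.0, 0.612, 0.791, -0.0]
wrist_force: [-2.3, 0.1, 4.2]
width: 24.8
grasp_force: 53.7
```

Request:
{"method": "servo_tool", "body": {"targets": [[[0, 0, 0.02], 0], [[0, 0, 0], 0]]}}

```text
time: 22.2
tcp_pos: [588.5, -176.2, 107.7]
ee_rot: [-0.0, 0.612, 0.791, -0.0]
wrist_force: [-3.0, 0.7, 5.1]
width: 24.9
grasp_force: 53.8
```

```bash
python3 - <<'E'
from h import *
im,d,W,c=shot("scene"); u,v=282,165
cv2.imwrite("pics/a5.png",cv2.resize(im[v-30:v+50,u-40:u+40],(600,600),interpolation=3))
s=r.observe(); print(s["tcp_pos"],s["wrist_force"])
P=W[170:212,262:304].reshape(-1,3); q=cv2.cvtColor(im,cv2.COLOR_BGR2HSV)[170:212,262:304].reshape(-1,3)
m=(q[:,0]>100)&(q[:,0]<130)&(q[:,1]>120)&(P[:,2]>50); print("rim z",np.median(P[m,2]),P[m].mean(0))
E
```

```text
[ 588.51039546 -176.16074475  107.64114664] [-1.96720096 -0.11962062  3.9827011 ]
rim z 82.42917323588134 [ 594.89931709 -162.7384219    81.86950714]
```

View pics/a5.png

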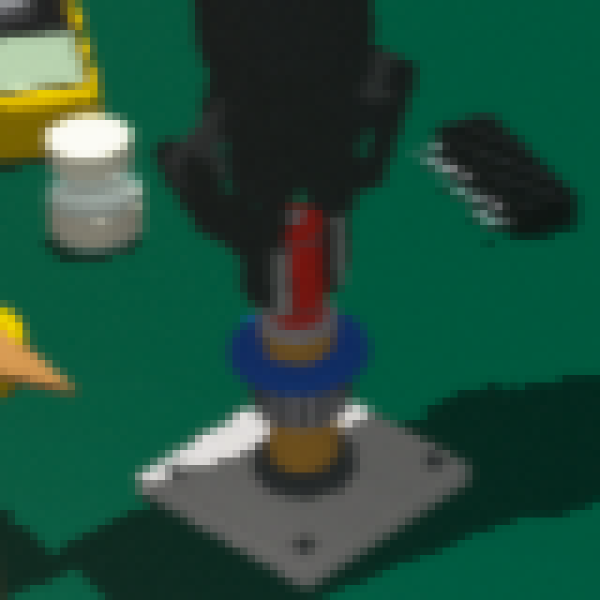

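The sleeve is forward again (rim 82.4, as at the start) and the flange sits on the mouth. Releasing.

Request:
{"method": "servo_tool", "body": {"targets": [[[0, 0, 0], 0], [[0, 0, 0], 0], [[0, 0, 0], 0], [[0, 0, 0], 0]], "fingers": 60}}

```text
time: 22.75
tcp_pos: [588.7, -176.0, 107.6]
ee_rot: [-0.0, 0.612, 0.791, 0.0]
wrist_force: [0.3, 0.2, -0.0]
width: 60.2
grasp_force: 0.0
```

Request:
{"method": "servo_tool", "body": {"targets": [[[0, 0, -0.3], 0], [[0, 0, -0.8], 0], [[0, 0, -1], 0], [[0, 0, -1], 0], [[0, 0, 0], 0]]}}

```text
time: 23.38
tcp_pos: [590.4, -176.1, 204.0]
ee_rot: [0.002, 0.612, 0.791, 0.001]
wrist_force: [0.0, 0.3, 0.1]
width: 59.9
grasp_force: 0.0
```

Request:
{"method": "servo_tool", "body": {"targets": [[[1, 0, 0], 0], [[1, 0, 0], 0], [[1, 0, 0], 0], [[1, 0, 0], 0], [[0, 0, 0], 0]]}}

```text
time: 24.0
tcp_pos: [557.9, -57.0, 200.7]
ee_rot: [-0.0, 0.61, 0.792, 0.0]
wrist_force: [0.4, -0.3, -0.4]
width: 59.9
grasp_force: 0.0
```

```bash
python3 - <<'E'
from h import *
o=[]
for n,(u,v) in {"scene":(282,175),"top":(372,193)}.items():
    im,d,W,c=shot(n); b=np.s_[v-30:v+30,u-30:u+30]
    P=W[b].reshape(-1,3); q=cv2.cvtColor(im,cv2.COLOR_BGR2HSV)[b].reshape(-1,3)
    m=(q[:,0]>100)&(q[:,0]<130)&(q[:,1]>120)&(P[:,2]>50); print(n,"rim z",np.median(P[m,2]))
    m=((q[:,0]<8)|(q[:,0]>172))&(q[:,1]>120)&(P[:,2]>95); print("red",m.sum(),P[m].mean(0),P[m].max(0))
    o.append(cv2.resize(im[v-40:v+40,u-40:u+40],(400,400),interpolation=3))
cv2.imwrite("pics/a6.png",np.hstack(o))
s=r.observe(); print(s["tcp_pos"],s["wrist_force"],s["time"])
E
```

```text
scene rim z 81.99746063642624
red 102 [ 592.67750238 -169.48955713  130.57661762] [ 601.78733113 -160.52083147  152.55571796]
top rim z 84.34267254745043
red 30 [ 575.82159865 -173.90409788  213.75285909] [ 599.9594184  -118.55806763  628.86495825]
[558.48967428 -60.31499302 200.48705373] [-0.81497582 -0.05062126  0.31579572] 24.1
```

View pics/a6.png

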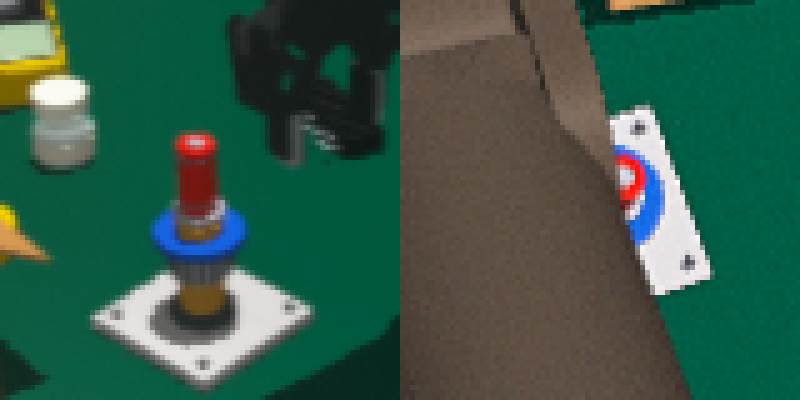

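The red plug stands upright in the coupler with its top at about 150 mm, and the sleeve is forward. Both match a locked plug.

```bash
python3 -c "
from cell import workorder; print(workorder.hand_in())"
```

```text
the job is handed in; nothing more can be done
None
```

The sleeve was drawn back until it caught. The red plug was then pushed home with no force reading above 8 N, the sleeve sprang forward to lock it, and the job was handed in at about 24 s with the arm clear.

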